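Return a used teacup through the sprung gate of the dish-return tray

TASK

Return the used straight-sided teacup that stands by the guide wall before the gate of the dish-return tray: push the tray's self-closing flap open with one finger and, while that finger keeps it open, push the cup through the gateway with the other, far enough in that the flap shuts fully behind it. The cup must slide upright on the tray and never be lifted, and the flap must not touch it, neither on the way in nor when it swings shut. Leave the other crockery and things where they are.

Things in the scene. Friction and masses are not known exactly. Their poses are not given: they have to be found in the camera images.
- bay: Fixed steel dish-return tray, open on top. Origin on the table at mid-gateway; x points horizontally in through the gateway (roughly the robot's left), y across it, z up. Base plate x -200 to 290, y -220 to 70 mm, its top at z = 3 mm; crockery stands on it. Walls 4 mm thick, tops 53 mm above the table (rims 57). Before the gate (x < 0) only the guide wall stands on the plate.
- guide (a point): Middle of the gateway end of the guide wall, on its inner face (tray x = 0, y = 55 mm), 53 mm above the table. The straight smooth guide wall runs the tray's whole length, x = -200 to 290 mm, before and inside the gate, inner face always at y = 55 mm.
- far_corner (a point): Inner corner of end wall and side wall, 53 mm above the table: inside the gate the end wall's inner face is at tray x = 286 mm, the side wall's at y = -215 mm. The front wall (x = 0) closes y = -215 to -101 mm beside the gateway.
- flap (a joint): Upright grey self-closing flap filling the gateway, hinged on its vertical edge. 145 mm from hinge to free edge, 5 mm thick, 7 to 55 mm above the table. 0 = shut (at x = 0); grows as the free edge swings in towards tray +x, stop at 1.5 rad; never swings outwards. A damped spring shuts it in about a second: 0.05 N m at 0, 0.14 N m at 1.5 rad.
- flap_hinge (a point): Point on the flap's hinge line (tray x = 0, y = -95 mm), 55 mm above the table. Beside it at y = -99 mm is the hinge post, 12 mm thick, 70 mm high.
- flap_edge (a point): Top of the flap's free edge, 145 mm from the hinge, 55 mm above the table; moves with the flap. Shut, it lies about 5 mm from the guide wall.
- cup: The used teacup: small white round cup without handle, straight-sided, 52 mm across, 45 mm high, wall 4 mm, about 0.14 kg, open side up. Origin at the centre of its underside. It stands on the plate before the gate (x about -140 to -75 mm of the tray), 3 to 20 mm off the guide wall.
- bowl: Bystander: white bowl, 90 mm across, 42 mm high, inside the tray beside the way in (on the y = -155 mm side). Origin at the centre of its underside.
- tumbler: Bystander: metal tumbler, 58 mm across, 65 mm high, inside the tray on the same side as the bowl. Origin at the centre of its underside.
- pot: Bystander: small white sauce bowl, 60 mm across, 32 mm high, on the plate before the front wall, y about -165 mm of the tray. Origin at the centre of its underside.
- jar: Bystander: amber jar with metal cap, 64 mm across, 85 mm high, on the table. Origin at the centre of its underside.
- soap: Bystander: green bottle, 60 mm across, 130 mm high, on the table. Origin at the centre of its underside.
- spoon: Bystander: wooden spoon lying on the table.
- carton: Bystander: plain carton 70 x 100 x 80 mm on the table. Origin at the centre of its underside.
Things that resemble listed ones, but are neither listed nor needed, are in the scene too. Leave any purple or yellow look-alike of the cup alone.

How it is judged:
By the outcome, as a careful person would: the job done as asked, in the order asked, and still so for the second after the job is handed in, with the robot touching nothing.
It also fails if it takes over 51 s, if anything falls off the work surface, if the arm or the gripper's body presses on something with over 40 N, if the wrist force passes 120 N, or if a joint passes its speed limit or range.

ROBOT

A 7-joint arm with a two-finger parallel gripper is mounted at the origin on the work surface. World frame = base frame: x ahead of the robot, y to its left, z up, the work surface at z = 0. Lengths are in m, angles in rad, forces in N, time in s.
With the tool pointing down it reaches from about 0.4 to 0.875 m from the base axis. Payload 4.4 kg.
Tool frame: the origin (TCP) lies at the very end of the fingers, on their centre line; the grasp point (between the pads) lies 19 mm behind it; y points along the fingers, x is the direction in which the jaws open and shut, and the axes are right-handed (so a half turn about y gives the same grasp; the last joint's range is limited). The gripper opens to 85 mm and grips with 20 to 120 N. Pads are 22 mm wide; open, the fingers measure 114 mm over their backs; the gripper's body (76 mm by 85 mm) begins 54 mm behind the grasp point. The pads swing forward as they close: fully open they stand 13 mm farther back than shut.
Start: joints at [-1.226, 0.628, 0.038, 1.517, -0.027, 0.996, -0.02], TCP at [0.26, 0.596, 0.231] pointing down, gripper open.
Joint ranges: [-3.06, 3.06], [-0.37, 2.12], [-1.25, 1.32], [0.18, 2.47], [-1.1, 4.24], [0.23, 1.98], [-2.94, 2.94]. Speed limits (rad/s): [2.57, 2.57, 3.14, 3.14, 3.14, 3.14, 3.14].

INTERFACE

Orientations are given as a unit quaternion [x, y, z, w].
In Python, from workcell import manip gives the robot as it stands.
- The arm moves only by the tool move_arm, never from a script. Its argument "steps" is a list of rows, each an object of numbers: "dx", "dy", "dz": the shift along the tool's x, y, z in m; "rx", "ry", "rz": the turn, a rotation vector about the tool's x, y, z in degrees; "gripper": the closure, from 0 (fully open) to 1 (shut). In form: [{"dx": .., "dy": .., "dz": .., "rx": .., "ry": .., "rz": .., "gripper": ..}, ...]. A call has 1 to 20 rows; each row is the pose to reach, as a shift and turn from the pose commanded when the call began, along the tool's axes at that moment; what a row does not reach only later rows make up. A row lasts 1/8 s, in which the tool goes at most 62.5 mm and 10.7 degrees, less where a joint would pass 70% of its speed; a pose out of reach is approached as far as the arm can. A call with a gripper value outside its range is refused whole. The fingers move at their own pace and stop on an object; "squeeze" is the grip in N (left out, the last holds). Time passes only in rows, so rows that repeat a pose let the fingers close. It gives the time, the measured TCP pose, the force and the opening at its end, in the units of the state.
- manip.state(): the state, without advancing time (a new reading comes with each control period).
- manip.grab_frame(name): name is "scene" or "top" or "wrist"; returns a dict with "pixels" (480x640x3 uint8, blue, green, red), "fx", "fy", "cx", "cy" (pixels), "dist_coeffs" ([k1, k2, p1, p2, k3] as OpenCV has them; the pictures are not rectified), "origin" and "rotation" of the camera in the world. Camera axes: x right, y down, z forward; pixel columns grow to the right and rows downward; lengths in m; the calibration is good to about 2 mm. A picture is of the moment at which its call begins. There is no depth.
- manip.finish_job(): hands the job in, once; it reports no verdict.
The state is a dict: "time": time; "joints": joint angles; "joint_vel": joint speeds; "tau": joint torques, N m; "tcp_pos": TCP position; "tcp_rot": TCP orientation; "wrist_force": force on the tool from outside, world axes, zero at the start; "moment": the same for the moment, N m; "finger_gap": opening from 0.0 (shut) to 1.0 (fully open).
Only numpy, scipy, OpenCV 4.12 (cv2) and the standard library are available. Lean on these libraries where they do the work, as an engineer would, in place of code of your own. Each camera call takes 0.05 s, during which the arm holds its last target.

## Working session

There is one attempt and no reset: what is moved stays moved. The work goes in short steps, Python scripts to look and compute and a tool call to move; the robot and the scene stay as the last step left them, time stands still between calls to the robot, and variables do not carry over. Pictures are saved under pics/ and viewed, and the job is handed in when it is done.

Besides the shell and the picture viewer there is one more tool, called as name(argument=value, ...) on one line, values as JSON. move_arm: Moves the arm, as the interface text tells. Its arguments: {"type":"object","properties":{"steps":{"type":"array"},"squeeze":{"type":"number"}},"required":["steps"]}

```bash
mkdir -p pics; ls; python3 - <<'E'
from workcell import manip
import cv2,json,numpy as np,pickle
print(manip.state())
d={}
for n in ["scene","top","wrist"]:
    f=manip.grab_frame(n); d[n]=f
    cv2.imwrite(f"pics/{n}0.png",f["pixels"]); print(n,{k:np.round(v,4).tolist() for k,v in f.items() if k!="pixels"})
pickle.dump(d,open("f0.pkl","wb"))
E
```

```text
pics
{'time': 0.0, 'joints': array([-1.22579646,  0.62933217,  0.0384433 ,  1.51840749, -0.02701221,
        0.99630009, -0.01999129]), 'joint_vel': array([-1.02895106e-03,  2.75983033e-03,  6.43422410e-04, -1.31997889e-03,
       -1.01076891e-03, -9.76574366e-05,  3.41379301e-04]), 'tau': array([-1.27002013e-04, -5.63409877e+01,  1.22627735e+00, -1.93446922e+01,
        1.10530943e-02,  1.06726433e-02, -4.03879511e-06]), 'tcp_pos': array([0.2592864 , 0.59534059, 0.23038554]), 'tcp_rot': array([ 0.59184736,  0.38694288, -0.3880776 , -0.59109025]), 'wrist_force': array([ 0.45502122, -0.81220606,  0.46474685]), 'moment': array([ 1.87418963e-02,  8.04560340e-05, -5.13163478e-02]), 'finger_gap': 0.9991786032330244}
scene {'fx': 531.3911, 'fy': 531.3911, 'cx': 318.0018, 'cy': 233.8628, 'dist_coeffs': [-0.0473, 0.0, 0.0, 0.0, 0.0], 'origin': [1.4374, -0.3251, 0.8858], 'rotation': [0.749, 0.5195, -0.23, -0.341]}
top {'fx': 599.5597, 'fy': 599.5597, 'cx': 310.8765, 'cy': 242.237, 'dist_coeffs': [-0.0706, 0.0, 0.0, 0.0, 0.0], 'origin': [0.4429, 0.0334, 1.8331], 'rotation': [-0.6999, 0.7134, -0.0296, 0.0181]}
wrist {'fx': 394.397, 'fy': 394.397, 'cx': 322.3197, 'cy': 243.2808, 'dist_coeffs': [-0.0749, 0.0, 0.0, 0.0, 0.0], 'origin': [0.1931, 0.6247, 0.3738], 'rotation': [0.8274, 0.5427, 0.0786, 0.1216]}
```

View pics/scene0.png

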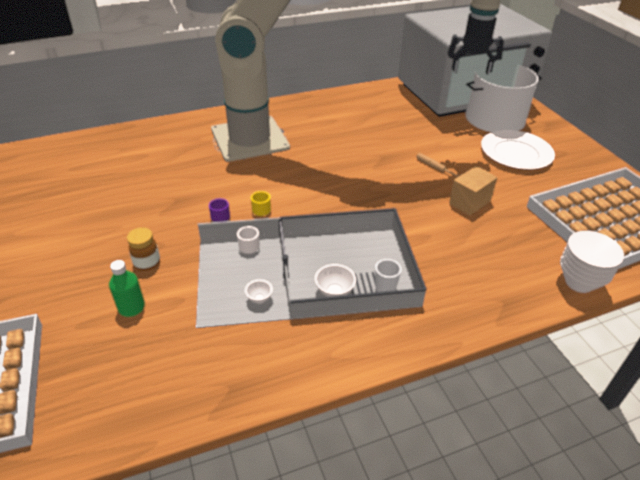

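View pics/top0.png

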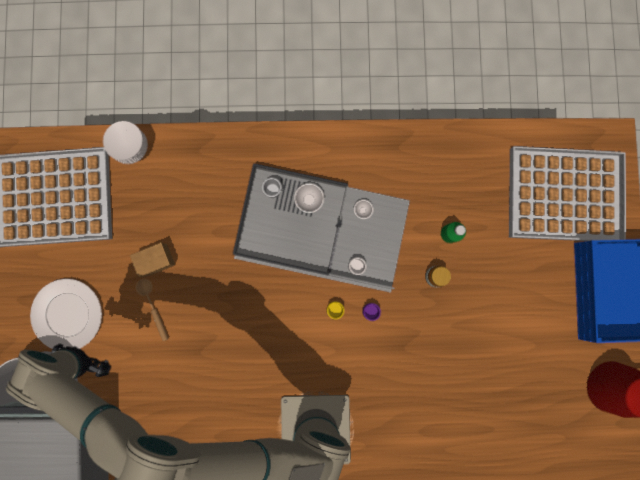

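View pics/wrist0.png

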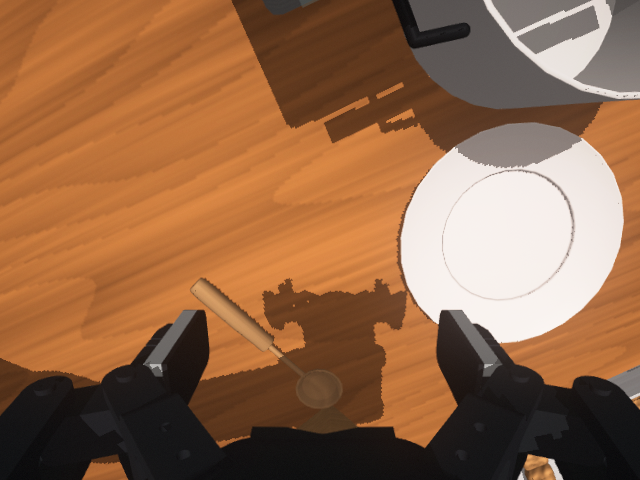

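```bash
cat > h.py <<'E'
import cv2,numpy as np
from scipy.spatial.transform import Rotation as R
def K(f): return np.array([[f["fx"],0,f["cx"]],[0,f["fy"],f["cy"]],[0,0,1.]])
def ray(f,px):
    p=cv2.undistortPoints(np.array(px,float).reshape(-1,1,2),K(f),np.array(f["dist_coeffs"]))[:,0]
    return np.c_[p,np.ones(len(p))]@R.from_quat(f["rotation"]).as_matrix().T if np.shape(f["rotation"])==(4,) else np.c_[p,np.ones(len(p))]@np.array(f["rotation"]).T
def plane(f,px,z):
    d=ray(f,px);o=np.array(f["origin"]);return o+d*((z-o[2])/d[:,2])[:,None]
def proj(f,P):
    M=R.from_quat(f["rotation"]).as_matrix() if np.shape(f["rotation"])==(4,) else np.array(f["rotation"])
    c=(np.array(P,float).reshape(-1,3)-f["origin"])@M
    return cv2.projectPoints(c.reshape(-1,1,3),np.zeros(3),np.zeros(3),K(f),np.array(f["dist_coeffs"]))[0][:,0]
def crop(f,x0,y0,x1,y1,s,name):
    c=cv2.resize(f["pixels"][y0:y1,x0:x1],None,fx=s,fy=s,interpolation=cv2.INTER_CUBIC);cv2.imwrite(name,c)
E
python3 - <<'E'
import pickle;from h import *
d=pickle.load(open("f0.pkl","rb"))
crop(d["top"],225,150,425,300,4,"pics/t1.png")
crop(d["scene"],185,180,445,340,3,"pics/s1.png")
M=R.from_quat([ 0.59184736,  0.38694288, -0.3880776 , -0.59109025]).as_matrix();print(M)
E
```

```text
[[ 3.99341966e-01 -7.55527211e-04 -9.16801736e-01]
 [ 9.16800018e-01 -1.77504514e-03  3.99342681e-01]
 [-1.92907873e-03 -9.99998139e-01 -1.61826549e-05]]
```

View pics/t1.png

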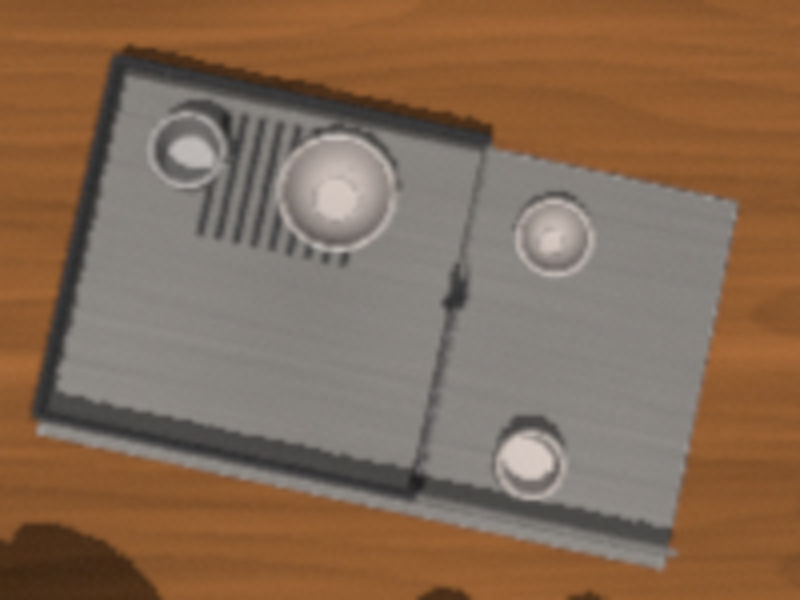

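View pics/s1.png

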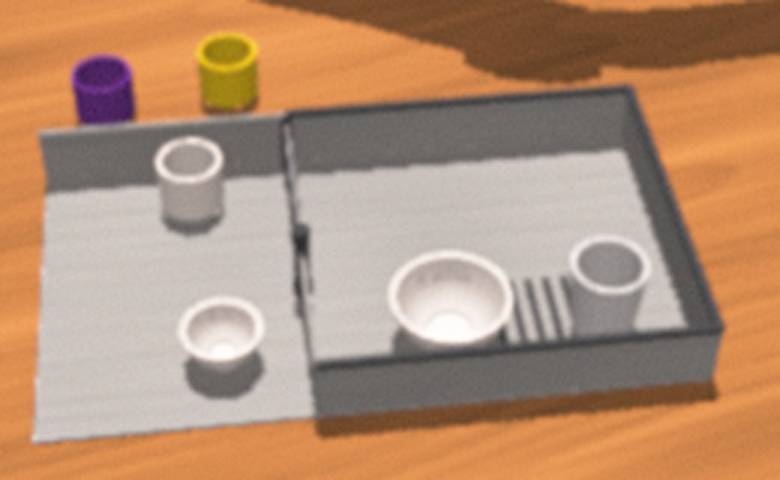

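```bash
python3 - <<'E'
import pickle;from h import *
d=pickle.load(open("f0.pkl","rb"));f=d["top"];s=d["scene"]
c=lambda p:(np.array(p,float)+.5)/4-.5+[225,150]
cs=lambda p:(np.array(p,float)+.5)/3-.5+[185,180]
T=np.array([[-.2,-.22],[-.2,.07],[.29,.07]])
W=plane(f,c([[736,203],[664,568],[37,432]]),.003)
Ws=plane(s,cs([[34,440]]),.003)
print(W,np.linalg.norm(W[0]-W[1]),np.linalg.norm(W[2]-W[1]),Ws)
A=np.r_[T,T[:1]];B=np.r_[W,Ws][:,:2]
# rigid fit
a=A-A.mean(0);b=B-B.mean(0);th=np.arctan2((a[:,0]*b[:,1]-a[:,1]*b[:,0]).sum(),(a*b).sum())
Rm=np.array([[np.cos(th),-np.sin(th)],[np.sin(th),np.cos(th)]]);t=B.mean(0)-Rm@A.mean(0)
print("th",np.degrees(th),"t",t,"res mm",1e3*(A@Rm.T+t-B))
np.savez("tray.npz",R=Rm,t=t)
tw=lambda P:np.c_[np.array(P)[:,:2]@Rm.T+t,np.array(P)[:,2]]
pts=[(-.2,-.22,.003),(-.2,.055,.053),(0,.055,.057),(.286,.055,.057),(.286,-.215,.057),(0,-.215,.057),(0,-.095,.055),(0,-.099,.07),(0,.05,.055)]
for n,off,sc in(("top",(225,150),4),("scene",(185,180),3)):
    im=cv2.imread("pics/t1.png" if n=="top" else "pics/s1.png")
    for p in proj(d[n],tw(pts)): 
        q=(p+.5-off)*sc-.5; cv2.circle(im,tuple(int(round(v)) for v in q),4,(0,0,255),1)
    cv2.imwrite(f"pics/{n}_chk.png",im)
# cup rim by ellipse
for n,off,sc,z in(("top",(225,150),4,.048),("scene",(185,180),3,.048)):
    g=d[n]["pixels"];
    x,y={"top":(357,264),"scene":(249,240)}[n]
    hsv=cv2.cvtColor(g,cv2.COLOR_BGR2HSV);m=((hsv[...,2]>175)&(hsv[...,1]<60)).astype(np.uint8)
    mm=np.zeros_like(m);mm[y-14:y+14,x-14:x+14]=m[y-14:y+14,x-14:x+14]
    print(n,mm.sum(),cv2.boundingRect(mm))
# by eye rim centres
for f_,p in((f,c([[531,464]])),(s,cs([[189,163]]))):
    w=plane(f_,p,.048);print("cup",w,(w[:,:2]-t)@Rm)
for nm,p,z in(("bowl",[337,192],.045),("tumb",[188,150],.068),("pot",[555,237],.035)):
    w=plane(f,c([p]),z);print(nm,(w[:,:2]-t)@Rm)
print("edge",(plane(f,c([[419,486]]),.055)[:,:2]-t)@Rm)
E
```

```text
[[ 0.69019869 -0.30200433  0.003     ]
 [ 0.41052884 -0.23813249  0.003     ]
 [ 0.52350218  0.23839561  0.003     ]] 0.2868707659359245 0.4897366705060107 [[ 0.69109236 -0.30681796  0.003     ]]
th 76.56456738952406 t [ 0.52389017 -0.05933458] res mm [[ 1.20071886 -2.97359959]
 [-1.19282052  0.53590049]
 [-0.31494053  0.59766494]
 [ 0.30704219  1.84003416]]
top 110 (350, 258, 15, 17)
scene 264 (235, 226, 28, 28)
cup [[ 0.49072215 -0.13403912  0.048     ]] [[-0.08036663  0.01490274]]
cup [[ 0.49537246 -0.13831156  0.048     ]] [[-0.08344164  0.00938699]]
bowl [[ 0.10452125 -0.15389784]]
tumb [[ 0.21882986 -0.15754739]]
pot [[-0.06355037 -0.15739421]]
edge [[-0.00190205  0.04893794]]
```

View pics/top_chk.png

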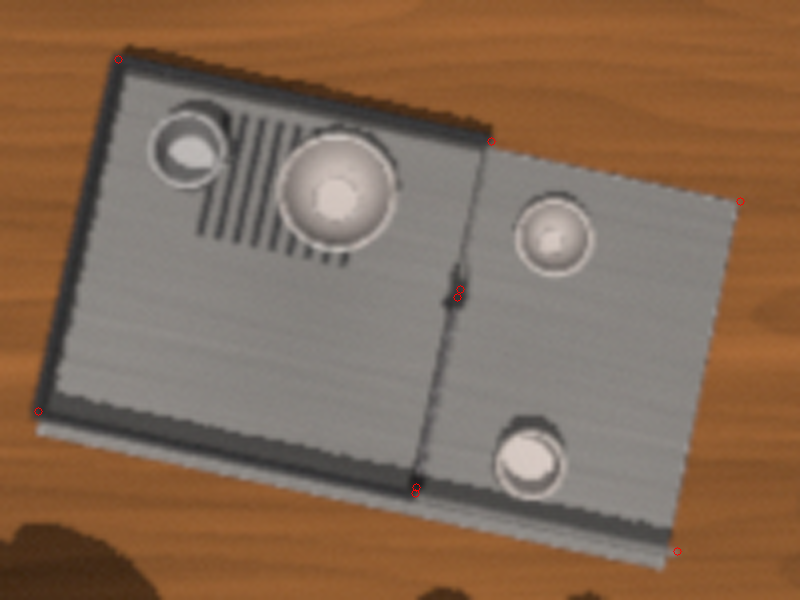

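View pics/scene_chk.png

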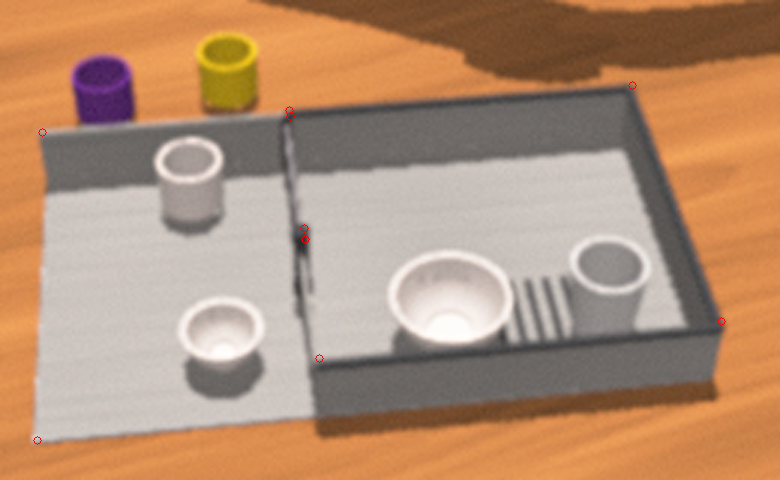

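Candidates (top pixels): white cup (357,264) by the guide wall, purple (371,311), yellow (336,309), pot (363,209), tumbler (272,187). The description matches the white one at (357,264), and the close crop confirms it: straight-sided, no handle, on the plate before the gate. The fitted frame matches the image to about 1–3 mm. Next I'll compute the poses.

```bash
cat >> h.py <<'E'
_t=np.load("tray.npz");TR=_t["R"];TT=_t["t"];TH=np.degrees(np.arctan2(TR[1,0],TR[0,0]))
def w2t(p): return (np.array(p)[...,:2]-TT)@TR
def C_of(bc,phi,gap): # tcp tray xy from B inner/front corner
    a=np.radians(phi);ux=np.array([np.cos(a),np.sin(a)]);uz=np.array([-ux[1],ux[0]])
    return np.array(bc)+gap/2*ux-.011*uz
def move(st,c,phi,z):
    """tool-frame shift/turn from state pose to tray xy c, phi deg, z"""
    M=R.from_quat(st["tcp_rot"]);p=np.array(st["tcp_pos"])
    w=np.r_[TR@np.array(c)+TT,z];d=M.inv().apply(w-p)
    y=np.radians(phi+TH);ux=np.array([np.cos(y),np.sin(y),0]);uy=np.array([0,0,-1.]);uz=np.cross(ux,uy)
    G=R.from_matrix(np.c_[ux,uy,uz]);r=(M.inv()*G).as_rotvec(degrees=True)
    return w.round(4),d.round(4),r.round(2)
E
python3 - <<'E'
import pickle;from h import *;from workcell import manip
d=pickle.load(open("f0.pkl","rb"));f=d["top"]
for n,p,z in(("jar",(440,276),.085),("soap",(461,230),.13),("purple",(372,309),.045),("yellow",(336,308),.045)):
    w=plane(f,[p],z)[0];print(n,w.round(3),w2t(w).round(3))
st=manip.state()
for bc,phi,gap in(((-.13,.004),-45,.075),):
    c=C_of(bc,phi,gap);print("C",c,move(st,c,phi,.15))
# flap simulation
def flap(bc,phi,gap):
    a=np.radians(phi);ux=np.array([np.cos(a),np.sin(a)]);uz=np.array([-ux[1],ux[0]]);c=C_of(bc,phi,gap)
    best=0,0
    cor=[c+e*ux+g*uz for e in(gap/2,gap/2+.0145) for g in(-.011,.011)]
    for k in np.linspace(0,1,11):
      for i,j in((0,1),(1,3),(3,2),(2,0)):
        q=cor[i]*(1-k)+cor[j]*k-[0,-.095];r=np.hypot(*q)
        if q[0]>-.01 and r<.1475:
            th=np.arctan2(q[0],q[1])+np.arcsin(min(1,.0025/r))
            if th>best[0]: best=th,r
    return best
for x,phi in((-.07,-45),(-.05,-45),(-.03,-45),(0,-45),(.02,-52),(.04,-60),(.06,-70),(.08,-78),(.1,-85),(.12,-88),(.13,-88),(.115,-88)):
    th,r=flap((x,.02),phi,.075);cup=np.array([x+.0244,.029+.095])
    u=np.array([np.sin(th),np.cos(th)]);s=np.clip(cup@u,0,.145)
    print(x,phi,"flap",round(th,2),"r",round(r,3),"clear mm",round((np.hypot(*(cup-s*u))-.0285)*1e3))
E
```

```text
jar [ 0.454 -0.373  0.085] [-0.321 -0.005]
soap [ 0.585 -0.428  0.13 ] [-0.344 -0.145]
purple [ 0.361 -0.175  0.045] [-0.15   0.132]
yellow [ 0.366 -0.068  0.045] [-0.045  0.152]
C [-0.11126167 -0.03029468] (array([ 0.5275, -0.1746,  0.15  ]), array([-0.5988,  0.0815, -0.5534]), array([ 3.00e-02,  3.49e+01, -8.00e-02]))
-0.07 -45 flap 0 r 0 clear mm 17
-0.05 -45 flap 0.3 r 0.053 clear mm 32
-0.03 -45 flap 0.61 r 0.062 clear mm 47
0 -45 flap 0.96 r 0.06 clear mm 59
0.02 -52 flap 1.12 r 0.066 clear mm 64
0.04 -60 flap 1.22 r 0.071 clear mm 66
0.06 -70 flap 1.28 r 0.074 clear mm 66
0.08 -78 flap 1.32 r 0.102 clear mm 66
0.1 -85 flap 1.36 r 0.111 clear mm 66
0.12 -88 flap 1.39 r 0.126 clear mm 69
0.13 -88 flap 1.4 r 0.136 clear mm 71
0.115 -88 flap 1.38 r 0.121 clear mm 68
```

move_arm(steps=[{"dx": -0.05,"dy": 0,"dz": -0.046,"ry": 4,"gripper": 0.12},{"dx": -0.1,"dy": 0,"dz": -0.092,"ry": 8,"gripper": 0.12},{"dx": -0.15,"dy": 0,"dz": -0.138,"ry": 12,"gripper": 0.12},{"dx": -0.2,"dy": 0,"dz": -0.184,"ry": 16,"gripper": 0.12},{"dx": -0.25,"dy": 0,"dz": -0.231,"ry": 20,"gripper": 0.12},{"dx": -0.3,"dy": 0,"dz": -0.277,"ry": 24,"gripper": 0.12},{"dx": -0.35,"dy": 0,"dz": -0.323,"ry": 28,"gripper": 0.12},{"dx": -0.4,"dy": 0,"dz": -0.37,"ry": 32,"gripper": 0.12},{"dx": -0.45,"dy": 0,"dz": -0.415,"ry": 35,"gripper": 0.12},{"dx": -0.5,"dy": 0,"dz": -0.462,"ry": 35,"gripper": 0.12},{"dx": -0.55,"dy": 0,"dz": -0.508,"ry": 35,"gripper": 0.12},{"dx": -0.599,"dy": 0.01,"dz": -0.553,"ry": 35,"gripper": 0.12},{"dx": -0.599,"dy": 0.05,"dz": -0.553,"ry": 35,"gripper": 0.12},{"dx": -0.599,"dy": 0.081,"dz": -0.553,"ry": 35,"gripper": 0.12},{"dx": -0.599,"dy": 0.081,"dz": -0.553,"ry": 35,"gripper": 0.12},{"dx": -0.599,"dy": 0.081,"dz": -0.553,"ry": 35,"gripper": 0.12},{"dx": -0.599,"dy": 0.081,"dz": -0.553,"ry": 35,"gripper": 0.12},{"dx": -0.599,"dy": 0.081,"dz": -0.553,"ry": 35,"gripper": 0.12}])

```text
validation failed for argument at $.st...
```

move_arm(steps=[{"dx": -0.05,"dy": 0.0,"dz": -0.046,"rx": 0.0,"ry": 4.0,"rz": 0.0,"gripper": 0.12}])

```text
time: 0.28
tcp_pos: [0.277, 0.5403, 0.2303]
tcp_rot: [-0.602, -0.368, 0.368, 0.605]
wrist_force: [1.0, -1.9, 0.2]
finger_gap: 0.881
```

```bash
python3 - <<'E'
from h import *;from workcell import manip
print(move(manip.state(),C_of((-.13,.004),-45,.075),-45,.15))
E
```

```text
(array([ 0.5275, -0.1746,  0.15  ]), array([-0.5213,  0.0776, -0.55  ]), array([-0.2 , 31.21,  0.06]))
```

move_arm(steps=[{"dx": -0.2,"dy": 0.0,"dz": -0.21,"rx": 0.0,"ry": 31.0,"rz": 0.0,"gripper": 0.12},{"dx": -0.2,"dy": 0.0,"dz": -0.21,"rx": 0.0,"ry": 31.0,"rz": 0.0,"gripper": 0.12},{"dx": -0.2,"dy": 0.0,"dz": -0.21,"rx": 0.0,"ry": 31.0,"rz": 0.0,"gripper": 0.12},{"dx": -0.2,"dy": 0.0,"dz": -0.21,"rx": 0.0,"ry": 31.0,"rz": 0.0,"gripper": 0.12},{"dx": -0.52,"dy": 0.0,"dz": -0.55,"rx": 0.0,"ry": 31.0,"rz": 0.0,"gripper": 0.12},{"dx": -0.52,"dy": 0.0,"dz": -0.55,"rx": 0.0,"ry": 31.0,"rz": 0.0,"gripper": 0.12},{"dx": -0.52,"dy": 0.0,"dz": -0.55,"rx": 0.0,"ry": 31.0,"rz": 0.0,"gripper": 0.12},{"dx": -0.52,"dy": 0.0,"dz": -0.55,"rx": 0.0,"ry": 31.0,"rz": 0.0,"gripper": 0.12},{"dx": -0.52,"dy": 0.0,"dz": -0.55,"rx": 0.0,"ry": 31.0,"rz": 0.0,"gripper": 0.12},{"dx": -0.52,"dy": 0.0,"dz": -0.55,"rx": 0.0,"ry": 31.0,"rz": 0.0,"gripper": 0.12},{"dx": -0.52,"dy": 0.0,"dz": -0.55,"rx": 0.0,"ry": 31.0,"rz": 0.0,"gripper": 0.12},{"dx": -0.52,"dy": 0.0,"dz": -0.55,"rx": 0.0,"ry": 31.0,"rz": 0.0,"gripper": 0.12},{"dx": -0.52,"dy": 0.077,"dz": -0.55,"rx": 0.0,"ry": 31.0,"rz": 0.0,"gripper": 0.12},{"dx": -0.52,"dy": 0.077,"dz": -0.55,"rx": 0.0,"ry": 31.0,"rz": 0.0,"gripper": 0.12},{"dx": -0.52,"dy": 0.077,"dz": -0.55,"rx": 0.0,"ry": 31.0,"rz": 0.0,"gripper": 0.12},{"dx": -0.52,"dy": 0.077,"dz": -0.55,"rx": 0.0,"ry": 31.0,"rz": 0.0,"gripper": 0.12}])

```text
time: 2.28
tcp_pos: [0.5284, -0.1778, 0.156]
tcp_rot: [0.681, 0.193, -0.191, -0.68]
wrist_force: [-0.2, 0.2, 0.1]
finger_gap: 0.876
```

```bash
python3 - <<'E'
import pickle;from h import *;from workcell import manip
st=manip.state();print(st["time"],st["tcp_pos"],st["tcp_rot"],st["joints"].round(2))
f=manip.grab_frame("wrist");cv2.imwrite("pics/w1.png",f["pixels"]);pickle.dump(f,open("w1.pkl","wb"))
im=f["pixels"].copy()
tw=lambda x,y,z:np.r_[TR@[x,y]+TT,z]
P=[tw(-.2,.055,.053),tw(0,.055,.053),tw(-.2,.055,.003),tw(0,-.095,.055),tw(0,.05,.055),tw(-.082,.012,.048),tw(-.2,-.22,.003)]
print(proj(f,P).round(0))
M=R.from_quat(st["tcp_rot"])
for v in ((-.0375,0,.011),(-.0375,-.013,.011),(.0375,0,.011)): print(v,proj(f,[st["tcp_pos"]+M.apply(v)]).round())
E
```

```text
2.275 [ 0.52840879 -0.17776109  0.15595148] [ 0.68080889  0.19310796 -0.19144098 -0.68011685] [ 0.12  0.61  0.24  1.86 -0.22  0.7   1.03]
[[136. 240.]
 [355.  -0.]
 [165. 222.]
 [519. 188.]
 [362.   6.]
 [308. 157.]
 [399. 426.]]
(-0.0375, 0, 0.011) [[226. 289.]]
(-0.0375, -0.013, 0.011) [[218. 303.]]
(0.0375, 0, 0.011) [[416. 289.]]
```

View pics/w1.png

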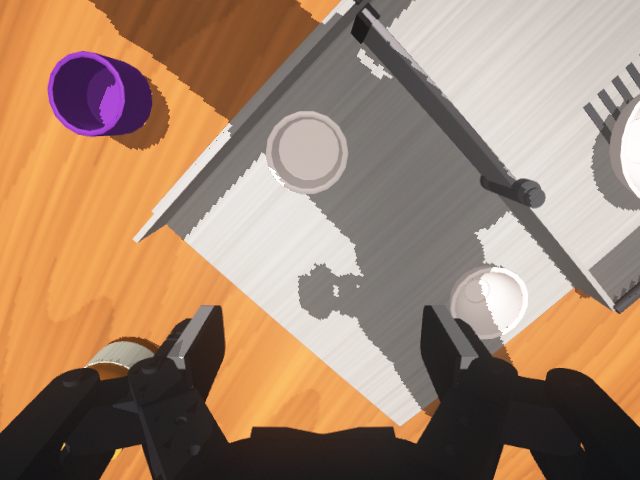

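```bash
python3 - <<'E'
import pickle;from h import *;from workcell import manip
f=pickle.load(open("w1.pkl","rb"))
g=cv2.GaussianBlur(f["pixels"],(3,3),0)
c=w2t(plane(f,[[307,152],[348,152],[266,152],[307,111],[307,194]],.048));print(c.round(4), np.linalg.norm(c[1]-c[2]),np.linalg.norm(c[3]-c[4]))
st=manip.state();print(st["tcp_pos"])
for bc in((-.128,.004),):
  for z in (.05,.006): print(move(st,C_of(bc,-45,.085),-45,z))
E
```

```text
[[-0.0803  0.0145]
 [-0.0622 -0.0036]
 [-0.0984  0.0326]
 [-0.0628  0.0317]
 [-0.0992 -0.0041]] 0.051220679516304 0.05107813106841031
[ 0.52852832 -0.17785275  0.15613441]
(array([ 0.5322, -0.17  ,  0.05  ]), array([0.007 , 0.1061, 0.0049]), array([ 0.12, -0.01,  0.14]))
(array([ 0.5322, -0.17  ,  0.006 ]), array([0.0069, 0.1501, 0.005 ]), array([ 0.12, -0.01,  0.14]))
```

move_arm(steps=[{"dx": 0.007,"dy": 0.05,"dz": 0.005,"rx": 0.0,"ry": 0.0,"rz": 0.0,"gripper": 0.0},{"dx": 0.007,"dy": 0.09,"dz": 0.005,"rx": 0.0,"ry": 0.0,"rz": 0.0,"gripper": 0.0},{"dx": 0.007,"dy": 0.115,"dz": 0.005,"rx": 0.0,"ry": 0.0,"rz": 0.0,"gripper": 0.0},{"dx": 0.007,"dy": 0.13,"dz": 0.005,"rx": 0.0,"ry": 0.0,"rz": 0.0,"gripper": 0.0},{"dx": 0.007,"dy": 0.14,"dz": 0.005,"rx": 0.0,"ry": 0.0,"rz": 0.0,"gripper": 0.0},{"dx": 0.007,"dy": 0.14,"dz": 0.005,"rx": 0.0,"ry": 0.0,"rz": 0.0,"gripper": 0.0},{"dx": 0.007,"dy": 0.14,"dz": 0.005,"rx": 0.0,"ry": 0.0,"rz": 0.0,"gripper": 0.0}])

```text
time: 3.2
tcp_pos: [0.5313, -0.1708, 0.0152]
tcp_rot: [0.681, 0.192, -0.191, -0.68]
wrist_force: [0.0, -0.2, 0.5]
finger_gap: 0.999
```

```bash
python3 - <<'E'
import pickle;from h import *;from workcell import manip
f=manip.grab_frame("wrist");cv2.imwrite("pics/w2.png",f["pixels"]);
f=manip.grab_frame("scene");crop(f,165,150,445,350,2.8,"pics/s2.png")
st=manip.state();print(st["time"],st["tcp_pos"],w2t(st["tcp_pos"]),st["finger_gap"],st["wrist_force"])
print(move(st,C_of((-.128,.004),-45,.085),-45,.006))
E
```

```text
3.3 [ 0.53121789 -0.17076216  0.01511541] [-0.10667548 -0.03301732] 1.0015807038552662 [ 0.13532829 -0.04113264 -0.2908429 ]
(array([ 0.5322, -0.17  ,  0.006 ]), array([0.0012, 0.0091, 0.0001]), array([ 0.06, -0.1 ,  0.06]))
```

View pics/w2.png

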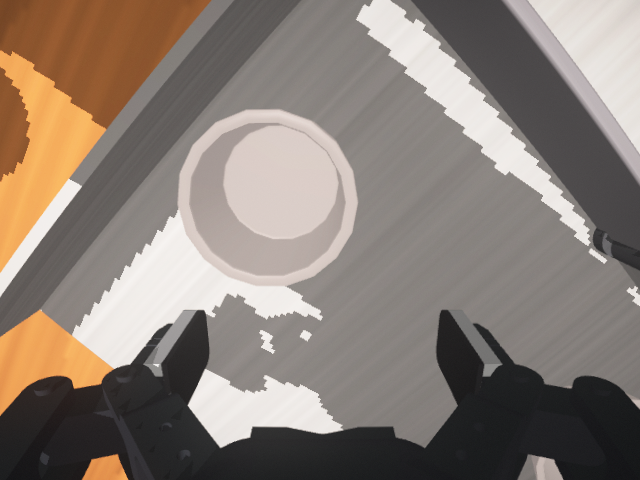

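View pics/s2.png

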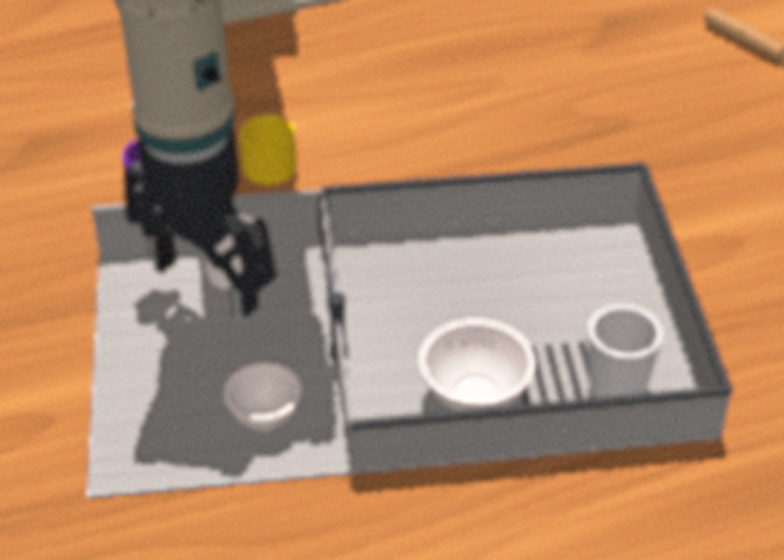

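move_arm(steps=[{"dx": 0.001,"dy": 0.005,"dz": 0.0,"rx": 0.0,"ry": 0.0,"rz": 0.0,"gripper": 0.0},{"dx": 0.001,"dy": 0.009,"dz": 0.0,"rx": 0.0,"ry": 0.0,"rz": 0.0,"gripper": 0.0},{"dx": 0.009,"dy": 0.009,"dz": 0.009,"rx": 0.0,"ry": 0.0,"rz": 0.0,"gripper": 0.0},{"dx": 0.0135,"dy": 0.009,"dz": 0.0135,"rx": 0.0,"ry": 0.0,"rz": 0.0,"gripper": 0.0},{"dx": 0.018,"dy": 0.009,"dz": 0.0175,"rx": 0.0,"ry": 0.0,"rz": 0.0,"gripper": 0.0},{"dx": 0.02,"dy": 0.009,"dz": 0.022,"rx": 0.0,"ry": 0.0,"rz": 0.0,"gripper": 0.0},{"dx": 0.022,"dy": 0.009,"dz": 0.027,"rx": 0.0,"ry": 0.0,"rz": 0.0,"gripper": 0.0},{"dx": 0.024,"dy": 0.009,"dz": 0.032,"rx": 0.0,"ry": 0.0,"rz": 0.0,"gripper": 0.0},{"dx": 0.026,"dy": 0.009,"dz": 0.036,"rx": 0.0,"ry": 0.0,"rz": 0.0,"gripper": 0.0},{"dx": 0.028,"dy": 0.009,"dz": 0.041,"rx": 0.0,"ry": 0.0,"rz": 0.0,"gripper": 0.0},{"dx": 0.03,"dy": 0.009,"dz": 0.046,"rx": 0.0,"ry": 0.0,"rz": 0.0,"gripper": 0.0},{"dx": 0.0315,"dy": 0.009,"dz": 0.05,"rx": 0.0,"ry": 0.0,"rz": 0.0,"gripper": 0.0},{"dx": 0.0315,"dy": 0.009,"dz": 0.05,"rx": 0.0,"ry": 0.0,"rz": 0.0,"gripper": 0.0}])

```text
time: 4.92
tcp_pos: [0.5313, -0.1109, 0.0053]
tcp_rot: [-0.68, -0.192, 0.192, 0.681]
wrist_force: [-0.1, 0.2, 0.8]
finger_gap: 0.997
```

```bash
cat > look.py <<'E'
import sys,pickle;from h import *;from workcell import manip
n=sys.argv[1]
f=manip.grab_frame("wrist");cv2.imwrite(f"pics/w{n}.png",f["pixels"]);pickle.dump(f,open(f"w{n}.pkl","wb"))
f=manip.grab_frame("scene");crop(f,165,150,445,350,2.8,f"pics/s{n}.png")
st=manip.state();a=R.from_quat(st["tcp_rot"]).as_matrix();phi=np.degrees(np.arctan2(a[1,0],a[0,0]))-TH
c=w2t(st["tcp_pos"]);print(st["time"],"z",st["tcp_pos"][2],"phi",phi,"Bc",c-C_of((0,0),phi,.085),st["wrist_force"].round(1),st["finger_gap"])
E
python3 look.py 3
```

```text
5.025 z 0.005289938205756253 phi -45.10203977390495 Bc [-0.07111612  0.0185471 ] [-0.6  0.2 -0.5] 0.9994201821880895
```

View pics/w3.png

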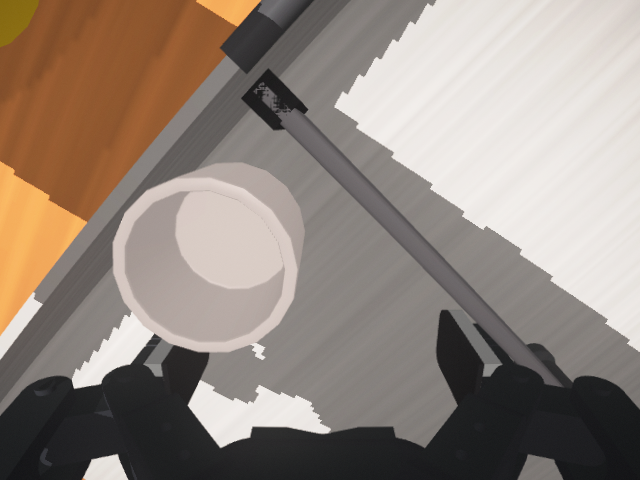

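View pics/s3.png

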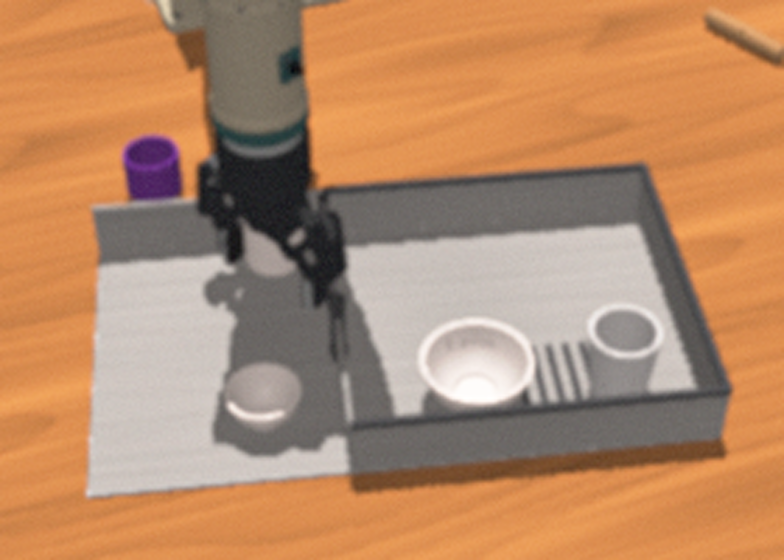

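```bash
python3 - <<'E'
import pickle;from h import *
f=pickle.load(open("w3.pkl","rb"))
print("rim",w2t(plane(f,[[206,257.5]],.048)),"bottom",w2t(plane(f,[[231,238]],.007)),"rim w",w2t(plane(f,[[113,250],[299,265]],.048)))
print("flap edge",w2t(plane(f,[[292,118]],.055)),"axis",R.from_quat(f["rotation"]).as_matrix()[:,2])
E
```

```text
rim [[-0.04321851  0.02991717]] bottom [[-0.04948482  0.02748076]] rim w [[-0.05994471  0.04963365]
 [-0.0269011   0.01058788]]
flap edge [[-0.00041276  0.03789167]] axis [ 0.14958775 -0.24388735 -0.95819751]
```

```bash
cat > plan.py <<'E'
import sys;from h import *;from workcell import manip
st=manip.state();gap=.085
WX=[-.08,0,.02,.04,.06,.08,.1,.12,.14];WP=[-45,-45,-52,-60,-70,-78,-85,-88,-88]
x0,x1,n=map(float,sys.argv[1:4])
for x in np.linspace(x0,x1,int(n)):
    phi=np.interp(x,WX,WP);c=C_of((x,.020),phi,gap)
    w,d,r=move(st,c,phi,.006)
    a=np.radians(phi);ux=np.array([np.cos(a),np.sin(a)]);uz=np.array([-ux[1],ux[0]]);out=[]
    for th_ in(.007,.0145):
        best=0
        for e in(gap/2,gap/2+th_):
            for g in np.linspace(-.011,.011,9):
                q=c+e*ux+g*uz-[0,-.095];rr=np.hypot(*q)
                if rr<.1475:best=max(best,np.arctan2(q[0],q[1])+np.arcsin(min(1,.0025/rr)))
        out.append(round(best,2))
    print(round(x,3),round(phi,1),"d",d.round(3),"r",r.round(1),"flap",out)
E
python3 plan.py -.065 .02 13; echo; python3 plan.py .02 .125 16
```

```text
-0.065 -45.0 d [ 0.003 -0.001  0.005] r [-0.  -0.1 -0. ] flap [np.float64(0.05), np.float64(0.18)]
-0.058 -45.0 d [ 0.008 -0.001  0.01 ] r [-0.  -0.1 -0. ] flap [np.float64(0.19), np.float64(0.33)]
-0.051 -45.0 d [ 0.013 -0.001  0.016] r [-0.  -0.1 -0. ] flap [np.float64(0.33), np.float64(0.46)]
-0.044 -45.0 d [ 0.018 -0.001  0.02 ] r [-0.  -0.1 -0. ] flap [np.float64(0.45), np.float64(0.59)]
-0.037 -45.0 d [ 0.023 -0.001  0.026] r [-0.  -0.1 -0. ] flap [np.float64(0.56), np.float64(0.69)]
-0.03 -45.0 d [ 0.028 -0.001  0.03 ] r [-0.  -0.1 -0. ] flap [np.float64(0.66), np.float64(0.78)]
-0.022 -45.0 d [ 0.033 -0.001  0.036] r [-0.  -0.1 -0. ] flap [np.float64(0.74), np.float64(0.9)]
-0.015 -45.0 d [ 0.038 -0.001  0.041] r [-0.  -0.1 -0. ] flap [np.float64(0.83), np.float64(0.99)]
-0.008 -45.0 d [ 0.043 -0.001  0.046] r [-0.  -0.1 -0. ] flap [np.float64(0.92), np.float64(1.06)]
-0.001 -45.0 d [ 0.048 -0.001  0.051] r [-0.  -0.1 -0. ] flap [np.float64(0.99), np.float64(1.11)]
0.006 -47.0 d [ 0.053 -0.001  0.054] r [-0.   1.9 -0. ] flap [np.float64(1.05), np.float64(1.17)]
0.013 -49.5 d 
[... 1040 characters left out ...]
), np.float64(1.44)]
0.083 -79.0 d [ 0.094 -0.001  0.088] r [-0. 34. -0.] flap [np.float64(1.35), np.float64(1.44)]
0.09 -81.5 d [ 0.098 -0.001  0.092] r [-0.  36.4 -0. ] flap [np.float64(1.37), np.float64(1.44)]
0.097 -84.0 d [ 0.101 -0.001  0.096] r [-0.  38.8 -0. ] flap [np.float64(1.38), np.float64(1.45)]
0.104 -85.6 d [ 0.105 -0.001  0.1  ] r [-0.  40.5 -0. ] flap [np.float64(1.39), np.float64(1.45)]
0.111 -86.6 d [ 0.11  -0.001  0.105] r [-0.  41.6 -0. ] flap [np.float64(1.4), np.float64(1.46)]
0.118 -87.7 d [ 0.114 -0.001  0.109] r [-0.  42.6 -0. ] flap [np.float64(1.4), np.float64(1.46)]
0.125 -88.0 d [ 0.118 -0.001  0.114] r [-0.  42.9 -0. ] flap [np.float64(1.41), np.float64(1.47)]
```

move_arm(steps=[{"dx": 0.003,"dy": 0.0,"dz": 0.005,"rx": 0.0,"ry": 0.0,"rz": 0.0,"gripper": 0.0},{"dx": 0.008,"dy": 0.0,"dz": 0.01,"rx": 0.0,"ry": 0.0,"rz": 0.0,"gripper": 0.0},{"dx": 0.013,"dy": 0.0,"dz": 0.0155,"rx": 0.0,"ry": 0.0,"rz": 0.0,"gripper": 0.0},{"dx": 0.018,"dy": 0.0,"dz": 0.0205,"rx": 0.0,"ry": 0.0,"rz": 0.0,"gripper": 0.0},{"dx": 0.023,"dy": 0.0,"dz": 0.0255,"rx": 0.0,"ry": 0.0,"rz": 0.0,"gripper": 0.0},{"dx": 0.028,"dy": 0.0,"dz": 0.0305,"rx": 0.0,"ry": 0.0,"rz": 0.0,"gripper": 0.0},{"dx": 0.033,"dy": 0.0,"dz": 0.0355,"rx": 0.0,"ry": 0.0,"rz": 0.0,"gripper": 0.0},{"dx": 0.038,"dy": 0.0,"dz": 0.0405,"rx": 0.0,"ry": 0.0,"rz": 0.0,"gripper": 0.0},{"dx": 0.043,"dy": 0.0,"dz": 0.0455,"rx": 0.0,"ry": 0.0,"rz": 0.0,"gripper": 0.0},{"dx": 0.048,"dy": 0.0,"dz": 0.0505,"rx": 0.0,"ry": 0.0,"rz": 0.0,"gripper": 0.0}])

```text
time: 6.28
tcp_pos: [0.5463, -0.0435, 0.0054]
tcp_rot: [0.681, 0.192, -0.192, -0.68]
wrist_force: [2.0, -4.1, 0.6]
finger_gap: 1.002
```

```bash
python3 look.py 4; python3 plan.py .006 .125 18|cut -c1-60
```

```text
6.375 z 0.005249409357216701 phi -45.00160336535025 Bc [-0.00027479  0.02046252] [-0.  -2.1  1.1] 0.9990193995727437
0.006 -47.1 d [ 0.004 -0.001  0.003] r [-0.   2.1 -0. ] flap
0.013 -49.6 d [ 0.009 -0.001  0.006] r [-0.   4.6 -0. ] flap
0.02 -52.0 d [ 0.013 -0.001  0.009] r [-0.  7. -0.] flap [np
0.027 -54.8 d [ 0.017 -0.001  0.012] r [-0.   9.8 -0. ] flap
0.034 -57.6 d [ 0.021 -0.001  0.015] r [-0.  12.6 -0. ] flap
0.041 -60.5 d [ 0.025 -0.001  0.018] r [-0.  15.5 -0. ] flap
0.048 -64.0 d [ 0.029 -0.001  0.021] r [-0. 19. -0.] flap [n
0.055 -67.5 d [ 0.032 -0.001  0.023] r [-0.  22.5 -0. ] flap
0.062 -70.8 d [ 0.035 -0.001  0.026] r [-0.  25.8 -0. ] flap
0.069 -73.6 d [ 0.039 -0.001  0.03 ] r [-0.  28.6 -0. ] flap
0.076 -76.4 d [ 0.042 -0.001  0.033] r [-0.  31.4 -0. ] flap
0.083 -79.0 d [ 0.046 -0.001  0.037] r [-0. 34. -0.] flap [n
0.09 -81.5 d [ 0.049 -0.001  0.04 ] r [-0.  36.5 -0. ] flap 
0.097 -84.0 d [ 0.053 -0.001  0.044] r [-0. 39. -0.] flap [n
0.104 -85.6 d [ 0.057 -0.001  0.048] r [-0.  40.6 -0. ] flap
0.111 -86.6 d [ 0.061 -0.001  0.053] r [-0.  41.6 -0. ] flap
0.118 -87.7 d [ 0.065 -0.001  0.057] r [-0.  42.7 -0. ] flap
0.125 -88.0 d [ 0.07  -0.001  0.062] r [-0. 43. -0.] flap [n
```

View pics/w4.png

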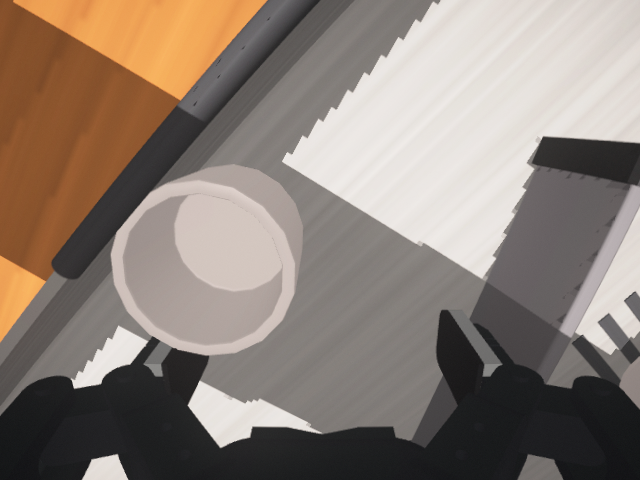

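View pics/s4.png

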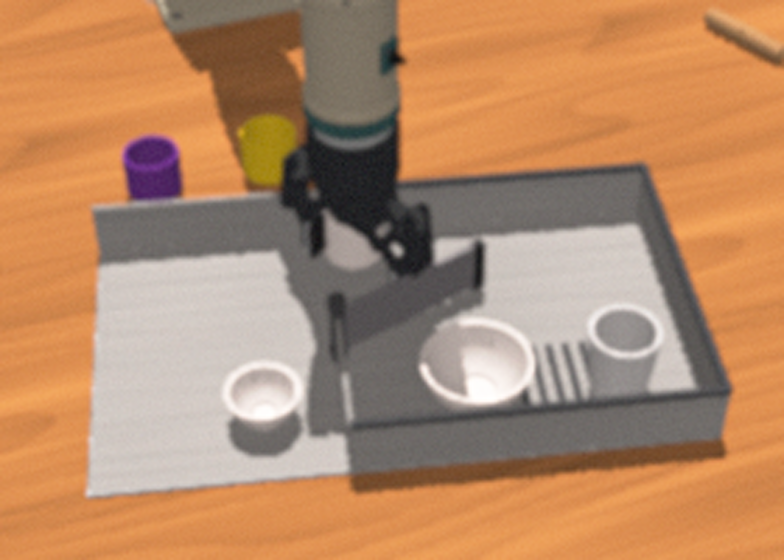

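move_arm(steps=[{"dx": 0.004,"dy": 0.0,"dz": 0.003,"rx": 0.0,"ry": 2.0,"rz": 0.0,"gripper": 0.0},{"dx": 0.009,"dy": 0.0,"dz": 0.006,"rx": 0.0,"ry": 4.5,"rz": 0.0,"gripper": 0.0},{"dx": 0.013,"dy": 0.0,"dz": 0.009,"rx": 0.0,"ry": 7.0,"rz": 0.0,"gripper": 0.0},{"dx": 0.017,"dy": 0.0,"dz": 0.012,"rx": 0.0,"ry": 10.0,"rz": 0.0,"gripper": 0.0},{"dx": 0.021,"dy": 0.0,"dz": 0.015,"rx": 0.0,"ry": 12.5,"rz": 0.0,"gripper": 0.0},{"dx": 0.025,"dy": 0.0,"dz": 0.018,"rx": 0.0,"ry": 15.5,"rz": 0.0,"gripper": 0.0},{"dx": 0.029,"dy": 0.0,"dz": 0.021,"rx": 0.0,"ry": 19.0,"rz": 0.0,"gripper": 0.0},{"dx": 0.032,"dy": 0.0,"dz": 0.023,"rx": 0.0,"ry": 22.5,"rz": 0.0,"gripper": 0.0},{"dx": 0.035,"dy": 0.0,"dz": 0.026,"rx": 0.0,"ry": 26.0,"rz": 0.0,"gripper": 0.0},{"dx": 0.039,"dy": 0.0,"dz": 0.03,"rx": 0.0,"ry": 28.5,"rz": 0.0,"gripper": 0.0},{"dx": 0.042,"dy": 0.0,"dz": 0.033,"rx": 0.0,"ry": 31.5,"rz": 0.0,"gripper": 0.0}])

```text
time: 7.75
tcp_pos: [0.5641, 0.0078, 0.0051]
tcp_rot: [-0.707, 0.001, -0.001, 0.707]
wrist_force: [-0.5, -1.9, 1.5]
finger_gap: 1.003
```

```bash
python3 look.py 5; python3 plan.py .083 .132 8
```

```text
7.85 z 0.005004310417071188 phi -76.57195344986253 Bc [0.07615926 0.02039894] [-1.1  0.3  1.1] 0.9993077173011115
0.083 -79.0 d [ 0.002 -0.001  0.005] r [-0.1  2.5 -0.1] flap [np.float64(1.35), np.float64(1.44)]
0.09 -81.5 d [ 0.002 -0.001  0.01 ] r [-0.1  4.9 -0.1] flap [np.float64(1.37), np.float64(1.44)]
0.097 -84.0 d [ 0.004 -0.001  0.015] r [-0.1  7.4 -0.1] flap [np.float64(1.38), np.float64(1.45)]
0.104 -85.6 d [ 0.005 -0.001  0.02 ] r [-0.1  9.  -0.1] flap [np.float64(1.39), np.float64(1.45)]
0.111 -86.6 d [ 0.006 -0.001  0.026] r [-0.1 10.1 -0.1] flap [np.float64(1.4), np.float64(1.46)]
0.118 -87.7 d [ 0.007 -0.001  0.033] r [-0.1 11.1 -0.1] flap [np.float64(1.4), np.float64(1.46)]
0.125 -88.0 d [ 0.009 -0.001  0.039] r [-0.1 11.4 -0.1] flap [np.float64(1.41), np.float64(1.47)]
0.132 -88.0 d [ 0.01  -0.001  0.046] r [-0.1 11.4 -0.1] flap [np.float64(1.42), np.float64(1.47)]
```

View pics/w5.png

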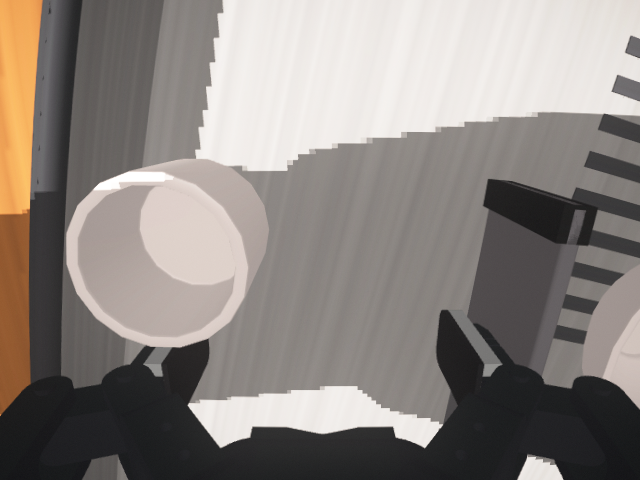

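View pics/s5.png

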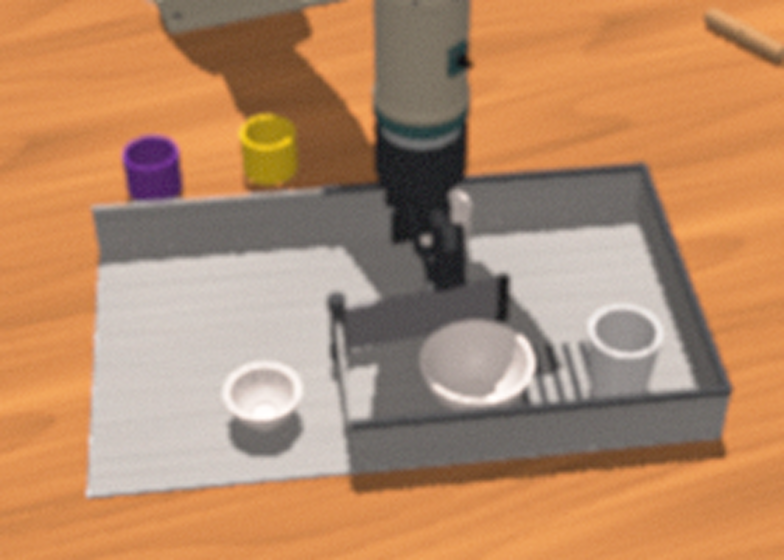

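move_arm(steps=[{"dx": 0.002,"dy": -0.001,"dz": 0.005,"rx": 0.0,"ry": 2.5,"rz": 0.0,"gripper": 0.0},{"dx": 0.002,"dy": -0.001,"dz": 0.01,"rx": 0.0,"ry": 5.0,"rz": 0.0,"gripper": 0.0},{"dx": 0.004,"dy": -0.001,"dz": 0.015,"rx": 0.0,"ry": 7.5,"rz": 0.0,"gripper": 0.0},{"dx": 0.005,"dy": -0.001,"dz": 0.02,"rx": 0.0,"ry": 9.0,"rz": 0.0,"gripper": 0.0},{"dx": 0.006,"dy": -0.001,"dz": 0.026,"rx": 0.0,"ry": 10.0,"rz": 0.0,"gripper": 0.0},{"dx": 0.007,"dy": -0.001,"dz": 0.033,"rx": 0.0,"ry": 11.0,"rz": 0.0,"gripper": 0.0},{"dx": 0.008,"dy": -0.001,"dz": 0.037,"rx": 0.0,"ry": 11.5,"rz": 0.0,"gripper": 0.0},{"dx": 0.008,"dy": -0.001,"dz": 0.037,"rx": 0.0,"ry": 11.5,"rz": 0.0,"gripper": 0.0},{"dx": 0.007,"dy": -0.001,"dz": 0.033,"rx": 0.0,"ry": 11.5,"rz": 0.0,"gripper": 0.0},{"dx": 0.006,"dy": -0.001,"dz": 0.028,"rx": 0.0,"ry": 11.5,"rz": 0.0,"gripper": 0.0},{"dx": 0.006,"dy": -0.001,"dz": 0.028,"rx": 0.0,"ry": 11.5,"rz": 0.0,"gripper": 0.0}])

```text
time: 9.22
tcp_pos: [0.5704, 0.0334, 0.0064]
tcp_rot: [0.704, -0.072, 0.072, -0.703]
wrist_force: [-1.3, 0.9, -0.2]
finger_gap: 1.002
```

```bash
python3 look.py 6
```

```text
9.325 z 0.006352238739958858 phi -88.17230357193625 Bc [0.11110862 0.01908238] [-1.4 -0.2  0.3] 1.001558106910913
```

View pics/w6.png

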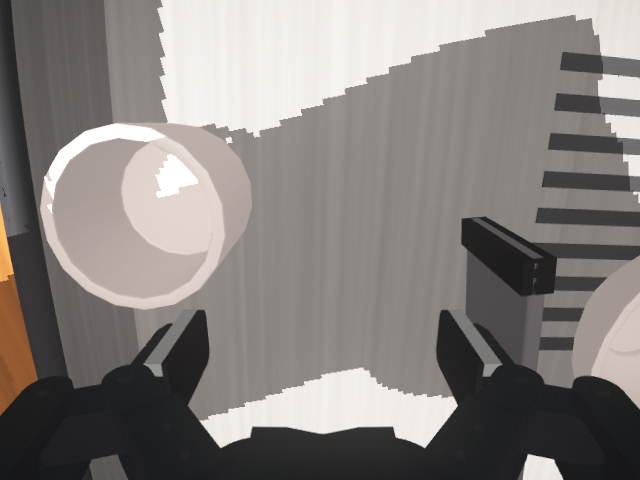

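View pics/s6.png

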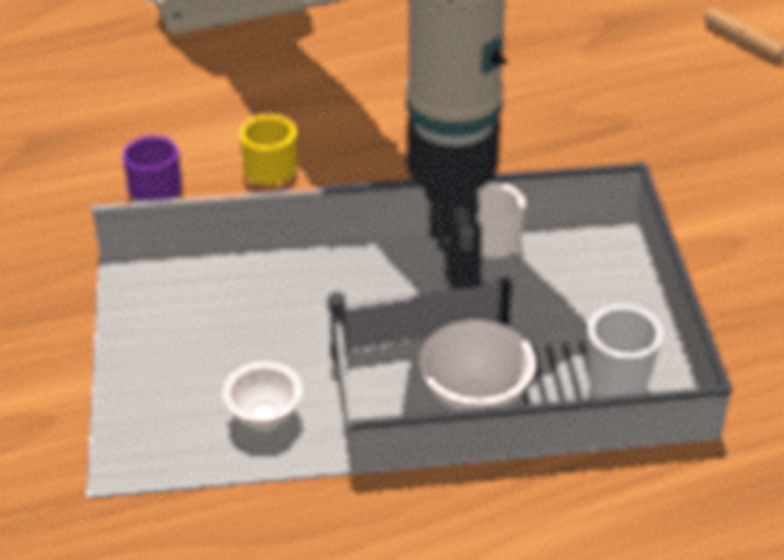

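Cup is upright inside the gate (wrist px about (135,215)), free of the finger, and the flap is still held open at px (510,260). Before releasing, I'll check the cup position against the flap's sweep.

```bash
python3 - <<'E'
import pickle;from h import *
f=pickle.load(open("w6.pkl","rb"))
c=w2t(plane(f,[[132,216]],.048))[0];print("cup",c,"clear of sweep mm",(np.hypot(c[0],c[1]+.095)-.026-.145)*1e3)
print("edge top",w2t(plane(f,[[500,250],[470,220],[548,262]],.055)))
E
```

```text
cup [0.14962651 0.02836092] clear of sweep mm 22.92269089096405
edge top [[ 0.14539607 -0.06837219]
 [ 0.15295453 -0.05941649]
 [ 0.14252434 -0.0819213 ]]
```

move_arm(steps=[{"dx": 0.0,"dy": -0.015,"dz": 0.0,"rx": 0.0,"ry": 0.0,"rz": 0.0,"gripper": 0.0},{"dx": 0.0,"dy": -0.05,"dz": 0.0,"rx": 0.0,"ry": 0.0,"rz": 0.0,"gripper": 0.0},{"dx": 0.0,"dy": -0.1,"dz": 0.0,"rx": 0.0,"ry": 0.0,"rz": 0.0,"gripper": 0.0},{"dx": 0.0,"dy": -0.15,"dz": 0.0,"rx": 0.0,"ry": 0.0,"rz": 0.0,"gripper": 0.0},{"dx": 0.0,"dy": -0.2,"dz": 0.0,"rx": 0.0,"ry": 0.0,"rz": 0.0,"gripper": 0.0},{"dx": 0.0,"dy": -0.22,"dz": 0.0,"rx": 0.0,"ry": 0.0,"rz": 0.0,"gripper": 0.0},{"dx": 0.0,"dy": -0.22,"dz": 0.0,"rx": 0.0,"ry": 0.0,"rz": 0.0,"gripper": 0.0},{"dx": 0.0,"dy": -0.22,"dz": 0.0,"rx": 0.0,"ry": 0.0,"rz": 0.0,"gripper": 0.0},{"dx": 0.0,"dy": -0.22,"dz": 0.0,"rx": 0.0,"ry": 0.0,"rz": 0.0,"gripper": 0.0},{"dx": 0.0,"dy": -0.22,"dz": 0.0,"rx": 0.0,"ry": 0.0,"rz": 0.0,"gripper": 0.0},{"dx": 0.0,"dy": -0.22,"dz": 0.0,"rx": 0.0,"ry": 0.0,"rz": 0.0,"gripper": 0.0},{"dx": 0.0,"dy": -0.22,"dz": 0.0,"rx": 0.0,"ry": 0.0,"rz": 0.0,"gripper": 0.0},{"dx": 0.0,"dy": -0.22,"dz": 0.0,"rx": 0.0,"ry": 0.0,"rz": 0.0,"gripper": 0.0},{"dx": 0.0,"dy": -0.22,"dz": 0.0,"rx": 0.0,"ry": 0.0,"rz": 0.0,"gripper": 0.0},{"dx": 0.0,"dy": -0.22,"dz": 0.0,"rx": 0.0,"ry": 0.0,"rz": 0.0,"gripper": 0.0},{"dx": 0.0,"dy": -0.22,"dz": 0.0,"rx": 0.0,"ry": 0.0,"rz": 0.0,"gripper": 0.0},{"dx": 0.0,"dy": -0.22,"dz": 0.0,"rx": 0.0,"ry": 0.0,"rz": 0.0,"gripper": 0.0},{"dx": 0.0,"dy": -0.22,"dz": 0.0,"rx": 0.0,"ry": 0.0,"rz": 0.0,"gripper": 0.0}])

```text
time: 11.58
tcp_pos: [0.5706, 0.0347, 0.2263]
tcp_rot: [-0.704, 0.071, -0.071, 0.704]
wrist_force: [0.2, 0.5, -0.4]
finger_gap: 0.997
```

```bash
python3 look.py 7
```

```text
11.675 z 0.22629006433954735 phi -88.10110272061284 Bc [0.11192029 0.0192608 ] [-1.1  0.4  0. ] 1.0006575184333781
```

View pics/w7.png

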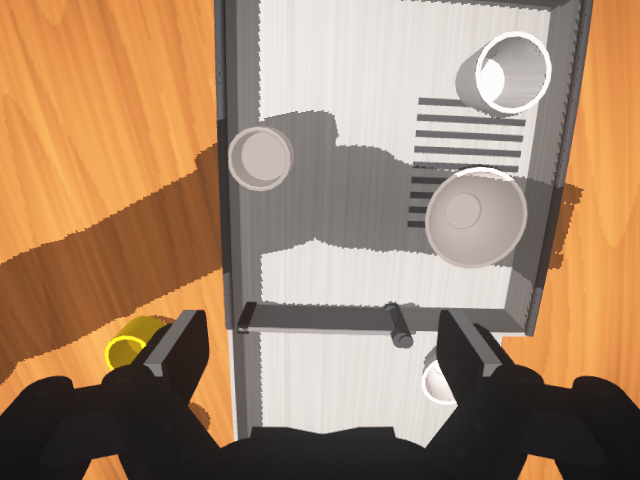

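View pics/s7.png

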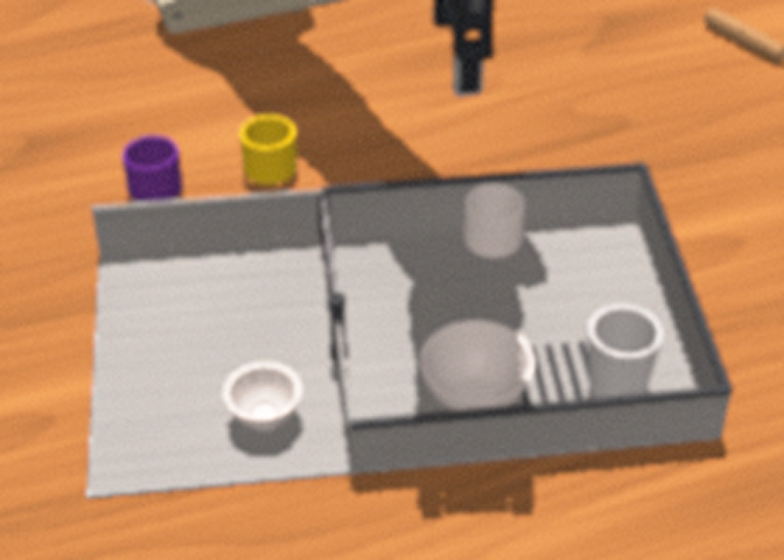

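```bash
python3 - <<'E'
import pickle;from h import *;from workcell import manip
f=pickle.load(open("w7.pkl","rb"));tw=lambda x,y,z:np.r_[TR@[x,y]+TT,z]
print("cup",w2t(plane(f,[[261,158]],.048)),"shut flap edge/hinge proj",proj(f,[tw(0,.05,.055),tw(0,-.095,.055)]).round(),"bowl",w2t(plane(f,[[476,217]],.045)))
print(manip.finish_job())
E
```

```text
cup [[0.14892617 0.02667675]] shut flap edge/hinge proj [[236. 327.]
 [397. 332.]] bowl [[ 0.10602197 -0.15512841]]
the job is handed in; nothing more can be done
None
```

The cup is through the gate and the flap has swung shut behind it; I handed the job in at about 12 s of the 51 s allowed.

**How it was done:** With the gripper fully open, one finger pushed the flap open and held it. The other finger slid the cup along the guide wall through the gateway. I then backed the pushing finger off the cup and lifted straight up.

**Last checks:**
- **Cup:** it stands upright at about tray x = 149, y = 27 mm. That is about 22 mm clear of the flap's sweep, and it did not shift beyond measuring error when the flap shut.
- **Flap:** the shut flap appears where the tray fit puts it, with its edge and hinge within a few pixels. It looks shut in both the wrist and scene views.
- **Bystanders:** the bowl was measured within 2 mm of where it started. The pot, tumbler and the yellow and purple cups look unmoved.
- **Forces:** wrist forces I read stayed under 5 N.

**Disagreements:** The first cup measurements from the three views differed by 3 to 5 mm, and I used the close wrist view. One quick estimate of the cup's inner bottom was 6 mm off its rim, which I put down to the rim hiding part of it. My first move call was refused because its rows left out some keys, and nothing moved.

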